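# Shut the dish carrier and reset the steriliser's interlock

## Robot

A 7-joint arm with a two-finger parallel gripper is mounted at the origin on a cart in front of the work surface, level with it; the furniture and walls round the work are solid. World frame = base frame: x ahead of the robot, y to its left, z up, the work surface at z = 0. Lengths are in m, angles in rad, forces in N, time in s.
With the tool pointing down it reaches from about 0.4 to 0.875 m from the base axis. Payload 19.3 kg.
Tool frame: the origin (TCP) lies at the very end of the fingers, on their centre line; the grasp point (between the pads) lies 19 mm behind it; z points along the fingers, y is the direction in which the jaws open and shut (so a half turn about z gives the same grasp; the last joint's range is limited). The gripper opens to 85 mm and grips with 20 to 120 N. Pads are 22 mm wide; open, the fingers measure 114 mm over their backs; the gripper's body (76 mm by 85 mm) begins 54 mm behind the grasp point. The pads swing forward as they close: fully open they stand 13 mm farther back than shut.
Start: joints at [-1.197, 0.521, -0.036, 1.599, 0.021, 1.021, -0.113], TCP at [0.268, 0.564, 0.231] pointing down, gripper open.
Joint ranges: [-2.91, 2.91], [-0.3, 2.13], [-1.5, 1.42], [0.17, 2.43], [-1.26, 4.41], [0.16, 1.93], [-2.52, 2.52]. Speed limits (rad/s): [1.89, 1.89, 2.39, 2.39, 3.01, 3.01, 3.01].

## Interface

Orientations are given as [roll, pitch, yaw] about the fixed x, y, z axes, in that order (R = Rz(yaw) Ry(pitch) Rx(roll)).
In Python, from workcell import bot, vision, job_done gives the robot as it stands.
- The arm moves only by the tool arm_command, never from a script. Its arguments are lists of equal length, an entry for each row: "gripper": the finger opening in cm, from 0 to 8.54; "slide": the shift along the tool's x, y, z in cm, a list of three; "turn": the turn, a rotation vector about the tool's x, y, z in degrees, a list of three. A call has 1 to 5 rows; each row is the pose to reach, as a shift and turn from the pose commanded when the call began, along the tool's axes at that moment; what a row does not reach only later rows make up. A row lasts 1/8 s, in which the tool goes at most 62.5 mm and 10.7 degrees, less where a joint would pass 70% of its speed; a pose out of reach is approached as far as the arm can. A call with a gripper value outside its range is refused whole. The fingers move at their own pace and stop on an object; "force" is the grip in N (left out, the last holds). Time passes only in rows, so rows that repeat a pose let the fingers close. It gives the time, the measured TCP pose, the force and the opening at its end, in the units of the state.
- bot.observe(): the state, without advancing time (a new reading comes with each control period).
- vision.grab_frame(name): name is "scene" or "side" or "wrist"; returns the picture (480x640x3 uint8, blue, green, red); there is no depth.
- vision.camera_model(name): a dict with "mtx" (3x3 intrinsics, pixels), "k1" (the pictures are not rectified: a ray, as slopes to the right and down, at radius r is drawn at 1 + k1 r^2 times it, then the intrinsics apply), "T" (4x4, takes a point from camera to world coordinates). Camera axes: x right, y down, z forward; pixel columns grow to the right and rows downward; lengths in m; the calibration is good to about 2 mm. A picture is of the moment at which its call begins: read the wrist's pose just before it. camera_model takes no time and is no camera call; for the wrist camera it gives the pose at the moment of the call.
- job_done(): hands the job in, once; it reports no verdict.
The state is a dict: "clock": time; "qpos": joint angles; "qd": joint speeds; "joint_efforts": joint torques, N m; "position": TCP position; "tool_rot": TCP orientation; "force": force on the tool from outside, world axes, zero at the start; "moment": the same for the moment, N m; "grip_width": finger opening in m.
Only numpy, scipy, OpenCV 4.12 (cv2) and the standard library are available. Lean on these libraries where they do the work, as an engineer would, in place of code of your own. Each camera call takes 0.05 s, during which the arm holds its last target. There are 200 camera calls.

## Task

Using only the fingertips or the outside of the fingers, push the sliding dish carrier fully home into the white steriliser, without picking it up or tipping it. Then press the two green buttons on its roof right down together, one fingertip on each, keep both down for two full seconds, and let go. Do not press the green buttons before the carrier is home, leave the red stop button alone and do not knock over or shift the glassware and other loose things standing about.

Things in the scene. Friction and masses are not known exactly. Their poses are not given: they have to be found in the camera images.
- steriliser: White bench steriliser, fixed. Origin on the worktop under its chamber's centre; x to its back, y to its left seen from the front, z up. Chamber x -65 to 65, y -117 to 74 mm, roof at z 74. Loading shelf in front to x -163 (top z 12; rails 106 mm apart, up to z 20, outer sides 124 apart). On the roof: green buttons at x 0, y +30 and -30; small red stop button at x 30, y -92.
- carrier: Loose carrier, 0.2-0.5 kg, a petri dish fixed in it, 3 mm play each side between the rails. Axes as the steriliser's, origin at the underside of its tray. Fully home (grey front plate flat against the chamber) its x, y in the steriliser's frame are 0, z 12 mm; it starts 40 to 75 mm out towards -x. Slides with 1-3 N. Upright front plate 12 mm thick, 120 wide, from 22 to 66 mm above the worktop.
- carrier_front (a point): Centre of the outer face of the carrier's front plate, 42 mm above the worktop: push here along the steriliser's +x. Fully home it lies at x = -77 mm in the steriliser's frame.
- key_left (a joint): The left green button, a round head 28 mm across in a grey 44 mm housing 12 mm high on the roof. 0 up (its top 98 mm above the worktop), 0.008 m right down (top at 90 mm, still 4 mm above the housing). Sprung: 0.9 N to start, 3 N right down; comes up by itself.
- key_right (a joint): The right green button (at y = -30 mm), exactly like the left one.
- key_left_top (a point): Centre of the top of the left green button (moves with it).
- key_right_top (a point): Centre of the top of the right green button (moves with it), 60 mm from the left one.
- stop (a joint): Small red stop button (20 mm across) on a yellow housing: 0 up, 0.005 m right down. To be left alone.
- jar: Clear jar with a clear ribbed lid, 48 mm wide, 64 mm tall, loose beside the steriliser or its loading shelf. Origin under its centre.
- orange_vial: Orange vial, 27 mm wide, 50 mm tall, loose beside the steriliser or its loading shelf. Origin under its centre.
- black_vial: Brown vial with a black cap, 32 mm wide, 56 mm tall, loose beside the steriliser or its loading shelf. Origin under its centre.
- beaker_s: Small clear beaker, 56 mm wide, 66 mm tall, loose on the left part of the worktop. Origin under its centre.
- dish_p: Petri dish with pink contents, 91 mm wide, 14 mm tall, loose on the right part of the worktop. Origin under its centre.
- marker: Blue and white marker pen, 138 mm long, 15 mm tall, lying loose on the left part of the worktop. Origin under its middle.

How it is judged:
By the outcome, as a careful person would: the job done as asked, in the order asked, and still so for the second after the job is handed in, with the robot touching nothing.
It also fails if it takes over 51 s, if anything falls off the work surface, if the arm or the gripper's body presses on something with over 40 N, if the wrist force passes 120 N, or if a joint passes its speed limit or range.

## Working session

There is one attempt and no reset: what is moved stays moved. The work goes in short steps, Python scripts to look and compute and a tool call to move; the robot and the scene stay as the last step left them, time stands still between calls to the robot, and variables do not carry over. Pictures are saved under pics/ and viewed, about 8 in all and at most 12, crops included, and the job is handed in when it is done.

Besides the shell and the picture viewer there is one more tool, called in YAML: its name, and indented under it one key for each argument. arm_command: Moves the arm, as the interface text tells. Its arguments: {"type":"object","properties":{"gripper":{"type":"array","items":{"type":"number"}},"slide":{"type":"array","items":{"type":"array","items":{"type":"number"}}},"turn":{"type":"array","items":{"type":"array","items":{"type":"number"}}},"force":{"type":"number"}},"required":["gripper","slide","turn"]}

```bash
mkdir -p pics && cat > h.py <<'E'
import numpy as np, cv2
from workcell import bot, vision, job_done
from scipy.spatial.transform import Rotation as R
def ray(m,uv):
    k=m["mtx"]; p=cv2.undistortPoints(np.array([[uv]],float),k,np.array([0,0,0,0,0.])) [0,0]
    d=p.copy()
    for _ in range(30): d=p/(1+m["k1"]*(d@d))
    T=m["T"]; return T[:3,3],T[:3,:3]@np.array([d[0],d[1],1])
def onplane(m,uv,z):
    o,d=ray(m,uv); return o+d*(z-o[2])/d[2]
def tri(a,b):
    A=np.zeros((3,3));B=np.zeros(3)
    for m,uv in (a,b):
        o,d=ray(m,uv); d=d/np.linalg.norm(d); P=np.eye(3)-np.outer(d,d); A+=P;B+=P@o
    return np.linalg.solve(A,B)
def proj(m,X):
    T=m["T"]; c=T[:3,:3].T@(np.asarray(X)-T[:3,3]); d=c[:2]/c[2]; d=d*(1+m["k1"]*(d@d)); return (m["mtx"]@[*d,1])[:2]
def blobs(img,lo,hi,amin=30):
    h=cv2.cvtColor(img,cv2.COLOR_BGR2HSV); n,_,s,c=cv2.connectedComponentsWithStats(cv2.inRange(h,np.array(lo),np.array(hi)))
    return [(s[i].tolist(),c[i].round(1).tolist()) for i in range(1,n) if s[i][4]>=amin]
E
python3 - <<'E'
from h import *
np.set_printoptions(precision=4,suppress=True)
print(bot.observe())
for n in("scene","side"):
    f=vision.grab_frame(n); cv2.imwrite(f"pics/{n}0.png",f); m=vision.camera_model(n); print(n,m)
    print("green",blobs(f,(40,80,40),(85,255,255))); print("red",blobs(f,(0,150,80),(6,255,255)),blobs(f,(172,150,80),(180,255,255)))
E
```

```text
{'clock': 0.0, 'qpos': array([-1.1972,  0.522 , -0.0363,  1.6   ,  0.0212,  1.0211, -0.1128]), 'qd': array([ 0.0007, -0.0002,  0.0017, -0.0019, -0.0019,  0.0006, -0.001 ]), 'joint_efforts': array([  0.0025, -92.71  ,   1.9816, -36.9953,   0.0181,   0.008 ,
        -0.    ]), 'position': array([0.2683, 0.5641, 0.2307]), 'tool_rot': array([-3.1405,  0.0001,  2.6978]), 'force': array([0.528 , 0.4803, 0.0338]), 'moment': array([-0.0543,  0.002 , -0.0283]), 'grip_width': 0.08525437527594046}
scene {'mtx': array([[455.6323,   0.    , 304.7739],
       [  0.    , 455.6323, 236.6931],
       [  0.    ,   0.    ,   1.    ]]), 'k1': -0.0716717255350475, 'T': array([[ 0.6173, -0.6047,  0.5033, -0.0361],
       [-0.7867, -0.4813,  0.3866, -0.4408],
       [ 0.0084, -0.6345, -0.7728,  0.9837],
       [ 0.    ,  0.    ,  0.    ,  1.    ]])}
green [([181, 124, 23, 8, 52], [192.6, 127.8]), ([308, 212, 10, 10, 76], [312.3, 216.6]), ([328, 220, 11, 10, 80], [332.9, 224.5])]
red [([337, 12, 22, 8, 58], [347.6, 16.9]), ([517, 238, 10, 11, 46], [520.4, 244.5])] [([90, 0, 8, 8, 46], [93.6, 2.8])]
side {'mtx': array([[565.1283,   0.    , 312.6232],
       [  0.    , 565.1283, 240.7686],
       [  0.    ,   0.    ,   1.    ]]), 'k1': -0.025763922010572454, 'T': array([[-0.9851, -0.0899,  0.1467,  0.3565],
       [-0.1712,  0.5952, -0.7852,  1.1307],
       [-0.0167, -0.7986, -0.6017,  0.937 ],
       [ 0.    ,  0.    ,  0.    ,  1.    ]])}
green [([289, 222, 11, 9, 75], [293.9, 225.6]), ([289, 235, 11, 10, 90], [293.8, 239.4])]
red [([118, 59, 19, 16, 238], [127.6, 66.7]), ([255, 124, 9, 9, 53], [259.6, 127.7]), ([102, 145, 18, 11, 57], [111.1, 151.5])] []
```

View pics/scene0.png

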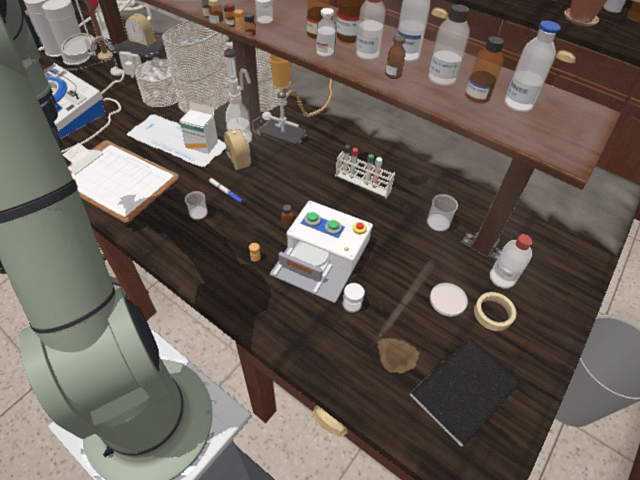

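View pics/side0.png

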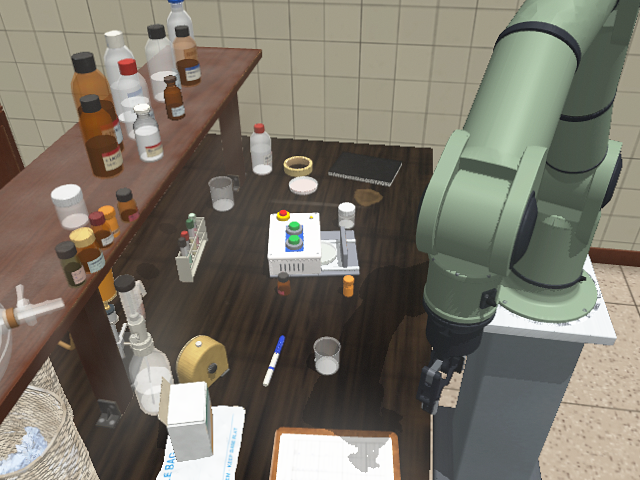

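The pictures show the steriliser with its green buttons at scene (312,217) and (333,225), and at side (294,239) and (294,226). The carrier sits out towards the robot with its front plate near scene (303,263). Around it are the jar (353,297), the orange vial (255,252) and the black vial (287,214).

```bash
python3 - <<'E'
from h import *
np.set_printoptions(precision=4,suppress=True)
s=vision.camera_model("scene");d=vision.camera_model("side")
L=tri((s,(312.3,216.6)),(d,(293.8,239.4)));Rr=tri((s,(332.9,224.5)),(d,(293.9,225.6)))
print("L",L,"R",Rr,np.linalg.norm(L-Rr))
y=(L-Rr)[:2]; yaw=np.arctan2(-y[0],y[1]); print("yaw",np.degrees(yaw))
print("orange",tri((s,(254.5,246)),(d,(348.5,280))),"black",tri((s,(287,209)),(d,(284,277))),"jar",tri((s,(353.5,289)),(d,(347,208))))
S=(L+Rr)/2; r=R.from_euler('z',yaw).as_matrix(); print("S",S)
for n,m in(("scene",s),("side",d)):
  im=cv2.imread(f"pics/{n}0.png"); u=proj(m,S); x,y=int(u[0]),int(u[1]); c=im[y-80:y+120,x-100:x+100]
  cv2.imwrite(f"pics/{n}0c.png",cv2.resize(c,None,fx=3,fy=3,interpolation=cv2.INTER_CUBIC)); print(n,x-100,y-80)
q=bot.observe(); w=vision.camera_model("wrist"); 
M=R.from_euler('xyz',q['tool_rot']).as_matrix(); print("cam in tool",M.T@(w['T'][:3,3]-q['position']), M.T@w['T'][:3,:3],w['mtx'])
E
python3 -c "
import cv2,numpy as np
a=cv2.imread('pics/scene0c.png');b=cv2.imread('pics/side0c.png')
cv2.imwrite('pics/both.png',cv2.resize(np.hstack([a,b]),(800,400)))"
```

```text
L [0.6096 0.0312 0.0934] R [ 0.6211 -0.0272  0.0933] 0.059485066080274596
yaw 11.162981726872495
orange [0.4639 0.1104 0.0485] black [0.6173 0.1261 0.0509] jar [ 0.5035 -0.1722  0.0656]
S [0.6153 0.002  0.0934]
scene 222 140
side 193 152
cam in tool [ 0.0653 -0.001  -0.1436] [[-0.0011 -0.9651 -0.2621]
 [ 1.     -0.0009 -0.0009]
 [ 0.0006 -0.2621  0.9651]] [[383.3028   0.     320.7734]
 [  0.     383.3028 231.877 ]
 [  0.       0.       1.    ]]
```

View pics/both.png

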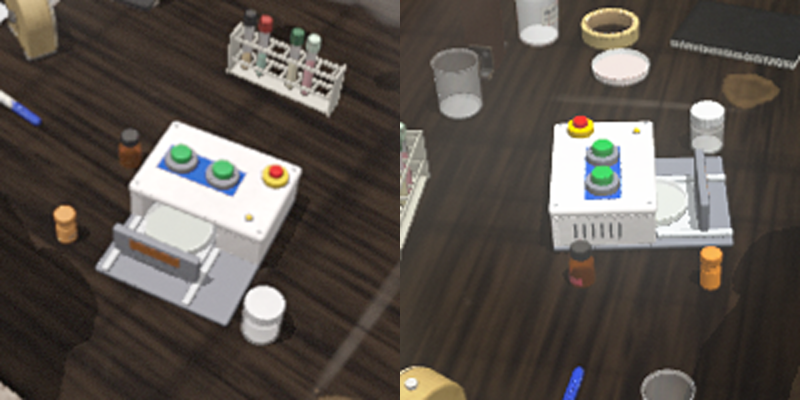

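arm_command:
  gripper: [8.5,8.5,8.5,8.5,8.5]
  slide:
    - [-4.6,-4.2,-0.4]
    - [-9.1,-8.5,-0.8]
    - [-13.7,-12.7,-1.2]
    - [-18.3,-17,-1.6]
    - [-22.9,-21.2,-2]
  turn:
    - [0,0,-7]
    - [0,0,-14]
    - [0,0,-21]
    - [0,0,-28]
    - [0,0,-36.5]

```text
clock: 0.72
position: [0.3838, 0.2746, 0.2512]
tool_rot: [-3.141, -0.0, -2.948]
force: [2.0, 0.0, -0.9]
grip_width: 0.0851
```

arm_command:
  gripper: [8.5,8.5,8.5,8.5,8.5]
  slide:
    - [-1.2,-6,0]
    - [-2.4,-12,0]
    - [-3.6,-18,0]
    - [-4.8,-24,0]
    - [-5.7,-30,0]
  turn:
    - [0,0,0]
    - [0,0,0]
    - [0,0,0]
    - [0,0,0]
    - [0,0,0]

```text
clock: 1.35
position: [0.4963, -0.0092, 0.2512]
tool_rot: [-3.142, 0.0, -2.952]
force: [0.7, 0.6, -0.2]
grip_width: 0.0848
```

```bash
python3 - <<'E'
from h import *
np.set_printoptions(precision=4,suppress=True)
q=bot.observe(); w=vision.camera_model("wrist"); f=vision.grab_frame("wrist"); cv2.imwrite("pics/w1.png",f); np.save("w1T.npy",w["T"])
print(q['position'],q['tool_rot'],q['force'])
g=blobs(f,(40,80,40),(85,255,255)); print(g)
print([onplane(w,b[1],0.098) for b in g],blobs(f,(0,150,80),(6,255,255)))
E
```

```text
[ 0.4963 -0.0092  0.2512] [-3.1416  0.0002 -2.9521] [ 0.7496  0.6145 -0.223 ]
[([258, 328, 31, 32, 798], [272.9, 344.0]), ([326, 328, 31, 32, 777], [340.8, 343.9])]
[array([ 0.6179, -0.03  ,  0.098 ]), array([0.6067, 0.0281, 0.098 ])] [([196, 363, 21, 21, 343], [206.4, 372.7])]
```

View pics/w1.png

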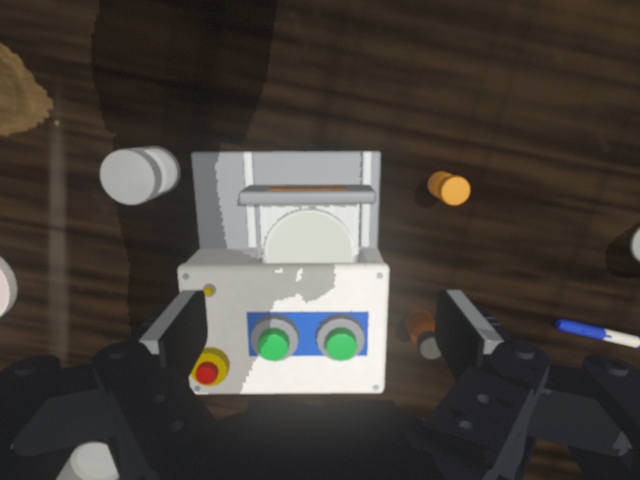

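The wrist view confirms the pose. The buttons are at pixels (273,344) and (341,344), which agrees with the two-view result to about 3 mm, and the yaw is about 10.9°. The carrier plate lies at rows 185–204 and the shelf in front of it is clear. I'll set the fingers to the button spacing and come down in front of the plate.

arm_command:
  gripper: [4.5,4.5,4.5,4.5,4.5]
  slide:
    - [4,-0.7,0]
    - [7.8,-1.4,0]
    - [7.8,-1.4,5]
    - [7.8,-1.4,10]
    - [7.8,-1.4,14]
  turn:
    - [0,0,0]
    - [0,0,0]
    - [0,0,0]
    - [0,0,0]
    - [0,0,0]

```text
clock: 2.02
position: [0.4214, -0.0356, 0.1096]
tool_rot: [3.142, -0.0, -2.952]
force: [0.9, -0.0, 0.6]
grip_width: 0.0447
```

```bash
python3 - <<'E'
from h import *
np.set_printoptions(precision=4,suppress=True)
q=bot.observe(); w=vision.camera_model("wrist"); f=vision.grab_frame("wrist"); cv2.imwrite("pics/w2.png",f); np.save("w2T.npy",w["T"])
print(q['position'],q['tool_rot'],q['force'],q['grip_width'])
E
```

```text
[ 0.4214 -0.0356  0.1096] [ 3.1415 -0.0004 -2.9523] [ 0.9001 -0.0215  0.5984] 0.04466467430957411
```

View pics/w2.png

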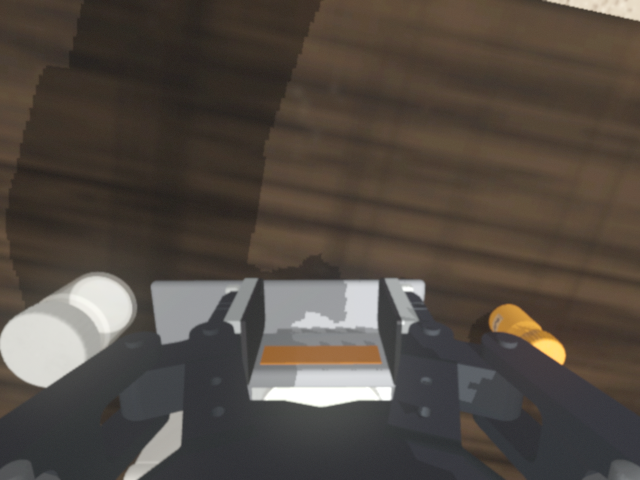

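The orange label on the plate (323,355) is centred between the fingers, and the tips stand clear in front of the plate. Now I'll go down and approach.

arm_command:
  gripper: [4.5,4.5,4.5,4.5]
  slide:
    - [0,0,4]
    - [0,0,8]
    - [-0.7,0,8]
    - [-1.4,0,8]
  turn:
    - [0,0,0]
    - [0,0,0]
    - [0,0,0]
    - [0,0,0]

```text
clock: 2.58
position: [0.4368, -0.0329, 0.0326]
tool_rot: [-3.141, 0.001, -2.952]
force: [0.0, 0.5, 0.2]
grip_width: 0.045
```

```bash
python3 - <<'E'
from h import *
np.set_printoptions(precision=4,suppress=True)
w=vision.camera_model("wrist"); w["T"]=np.load("w2T.npy"); S=np.array([.6138,.0,0]); r=R.from_euler('z',.1893).as_matrix()
for uv,z in(((320,346),.046),((320,366),.038),((320,399),.066),((320,388),.066),((160,281),.012)): print(uv,r.T@(onplane(w,uv,z)-S))
q=bot.observe(); print(r.T@(q['position']-S),r.T@q['force'])
E
```

```text
(320, 346) [-0.1335 -0.0008  0.046 ]
(320, 366) [-0.1141 -0.0009  0.038 ]
(320, 399) [-0.1117 -0.0008  0.066 ]
(320, 388) [-0.1191 -0.0008  0.066 ]
(160, 281) [-0.1621 -0.1088  0.012 ]
[-0.18    0.001   0.0326] [0.1264 0.4854 0.151 ]
```

arm_command:
  gripper: [4.5,4.5,4.5,4.5,4.5]
  slide:
    - [-2,0,0]
    - [-3.5,0,0]
    - [-4,0,0]
    - [-4.5,0,0]
    - [-5,0,0]
  turn:
    - [0,0,0]
    - [0,0,0]
    - [0,0,0]
    - [0,0,0]
    - [0,0,0]

```text
clock: 3.2
position: [0.4845, -0.0237, 0.0313]
tool_rot: [3.142, -0.001, -2.953]
force: [-2.7, -0.1, 1.9]
grip_width: 0.0454
```

arm_command:
  gripper: [4.5,4.5,4.5,4.5,4.5]
  slide:
    - [-0.5,0,0]
    - [-1,0,0]
    - [-1.5,0,0]
    - [-2,0,0]
    - [-2.5,0,0]
  turn:
    - [0,0,0]
    - [0,0,0]
    - [0,0,0]
    - [0,0,0]
    - [0,0,0]

```text
clock: 3.82
position: [0.5097, -0.0188, 0.0312]
tool_rot: [-3.142, 0.0, -2.952]
force: [-1.7, -0.6, 1.3]
grip_width: 0.045
```

```bash
cat > st.py <<'E'
from h import *
np.set_printoptions(precision=4,suppress=True)
S=np.array([.6138,.0,0]); r=R.from_euler('z',.1893).as_matrix()
q=bot.observe(); print(q['clock'],r.T@(q['position']-S),r.T@q['force'],q['moment'],q['tool_rot'])
E
python3 st.py
```

```text
3.825 [-0.1058  0.0011  0.0312] [-1.8291 -0.3101  1.2611] [-0.0334  0.4781  0.0259] [-3.1416  0.     -2.9524]
```

arm_command:
  gripper: [4.5,4.5,4.5,4.5,4.5]
  slide:
    - [-0.3,0,0]
    - [-0.6,0,0]
    - [-0.9,0,0]
    - [-1.2,0,0]
    - [-1.4,0,0]
  turn:
    - [0,0,0]
    - [0,0,0]
    - [0,0,0]
    - [0,0,0]
    - [0,0,0]

```text
clock: 4.45
position: [0.5232, -0.0163, 0.0311]
tool_rot: [-3.142, -0.0, -2.952]
force: [-0.7, -1.2, 1.3]
grip_width: 0.0451
```

arm_command:
  gripper: [4.5,4.5,4.5]
  slide:
    - [-0.1,0,0]
    - [-0.2,0,0]
    - [-0.3,0,0]
  turn:
    - [0,0,0]
    - [0,0,0]
    - [0,0,0]

```text
clock: 4.82
position: [0.526, -0.0157, 0.0312]
tool_rot: [-3.142, 0.0, -2.952]
force: [-1.0, 0.0, -0.6]
grip_width: 0.0449
```

```bash
python3 st.py
```

```text
4.825 [-0.0892  0.0011  0.0312] [-0.9809  0.1902 -0.6127] [-0.0413  0.2724  0.0139] [-3.1416  0.     -2.9524]
```

Not seated yet; I'll press on in 1 mm steps.

arm_command:
  gripper: [4.5,4.5,4.5]
  slide:
    - [-0.1,0,0]
    - [-0.2,0,0]
    - [-0.3,0,0]
  turn:
    - [0,0,0]
    - [0,0,0]
    - [0,0,0]

```text
clock: 5.2
position: [0.5268, -0.0155, 0.0309]
tool_rot: [3.141, -0.004, -2.952]
force: [-18.1, -2.3, 12.7]
grip_width: 0.0447
```

```bash
python3 st.py
```

```text
5.2 [-0.0884  0.0011  0.0309] [-18.2227   1.1845  12.671 ] [-0.1684  3.3646  0.4771] [ 3.1413 -0.0044 -2.9522]
```

Seated: the force jumped to 18 N at TCP x = -88.4 mm, which puts the plate's outer face at about -77. I'll back off, rise and check.

arm_command:
  gripper: [4.5,4.5,4.5,4.5,4.5]
  slide:
    - [1,0,0]
    - [3,0,0]
    - [3,0,-6]
    - [3,0,-12]
    - [3,0,-18]
  turn:
    - [0,0,0]
    - [0,0,0]
    - [0,0,0]
    - [0,0,0]
    - [0,0,0]

```text
clock: 5.82
position: [0.4992, -0.0208, 0.2133]
tool_rot: [-3.142, 0.001, -2.952]
force: [0.6, -0.2, -0.3]
grip_width: 0.045
```

```bash
python3 st.py && python3 - <<'E'
from h import *
np.set_printoptions(precision=4,suppress=True)
S=np.array([.6138,.0,0]); r=R.from_euler('z',.1893).as_matrix()
w=vision.camera_model("wrist"); f=vision.grab_frame("wrist"); cv2.imwrite("pics/w3.png",f); np.save("w3T.npy",w["T"])
for b in blobs(f,(40,80,40),(85,255,255)): print(b,r.T@(onplane(w,b[1],.098)-S))
print("home plate front top edge expected", proj(w,S+r@[-.077,.06,.066]),proj(w,S+r@[-.077,-.06,.066]),"back top", proj(w,S+r@[-.065,0,.066]),"roof edge",proj(w,S+r@[-.065,0,.074]))
E
```

```text
5.825 [-0.1164  0.0011  0.2133] [ 0.5724 -0.2896 -0.2714] [ 0.0072 -0.0077  0.0029] [-3.1415  0.001  -2.9524]
([342, 351, 35, 36, 977], [358.6, 368.9]) [-0.0021  0.0287  0.098 ]
([265, 352, 35, 36, 1003], [282.4, 369.1]) [-0.002  -0.0303  0.098 ]
home plate front top edge expected [396.017  263.5251] [246.8282 263.6667] back top [321.421  277.5134] roof edge [321.4317 281.3253]
```

View pics/w3.png

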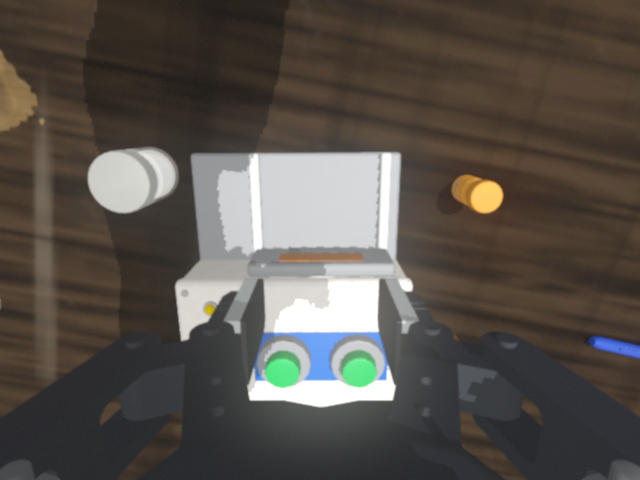

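The plate band, at columns 248–397 and rows 249–277, matches the predicted home edges (246–396, rows 263–277), so the carrier is home. Next I'll go over the buttons.

arm_command:
  gripper: [4.5,4.5,4.5,4.5,4.5]
  slide:
    - [-5.8,-0.1,0]
    - [-11.5,-0.1,0]
    - [-11.5,-0.1,4]
    - [-11.5,-0.1,8]
    - [-11.5,-0.1,10.3]
  turn:
    - [0,0,0]
    - [0,0,0]
    - [0,0,0]
    - [0,0,0]
    - [0,0,0]

```text
clock: 6.5
position: [0.6119, -0.0002, 0.1061]
tool_rot: [3.141, -0.001, -2.952]
force: [-0.2, 0.3, 0.6]
grip_width: 0.0448
```

```bash
python3 st.py && python3 - <<'E'
from h import *
ims=[]
for n in("scene","side"):
    f=vision.grab_frame(n); m=vision.camera_model(n); u=proj(m,[.6138,0,.098]); x,y=map(int,u); ims.append(cv2.resize(f[y-50:y+50,x-50:x+50],(400,400),interpolation=cv2.INTER_CUBIC))
cv2.imwrite("pics/hov.png",np.hstack(ims))
E
```

```text
6.5 [-0.0019  0.0002  0.1061] [-0.1277  0.3007  0.6393] [ 0.0228 -0.0323  0.0003] [ 3.1415 -0.0012 -2.9523]
```

View pics/hov.png

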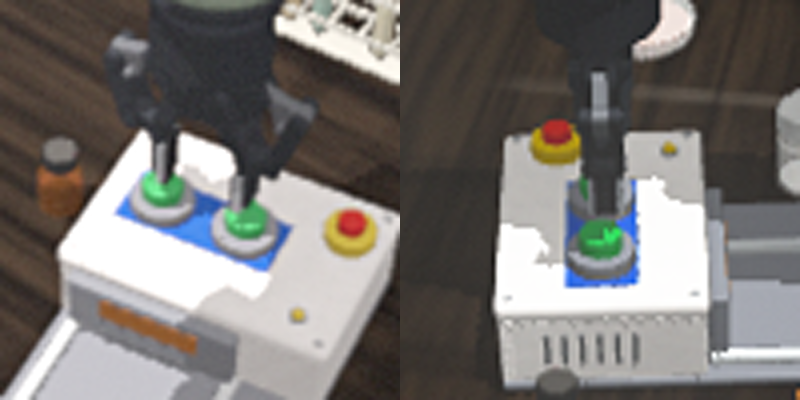

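Each fingertip stands over its green button, with the stop button clear. I'll press down, watching the force.

arm_command:
  gripper: [4.5,4.5,4.5,4.5,4.5]
  slide:
    - [0,0,0.4]
    - [0,0,0.8]
    - [0,0,1.2]
    - [0,0,1.5]
    - [0,0,1.7]
  turn:
    - [0,0,0]
    - [0,0,0]
    - [0,0,0]
    - [0,0,0]
    - [0,0,0]

```text
clock: 7.22
position: [0.6129, -0.0001, 0.0913]
tool_rot: [-3.142, 0.001, -2.952]
force: [0.4, 0.6, 3.6]
grip_width: 0.0449
```

```bash
python3 st.py
```

```text
7.225 [-0.0009  0.      0.0913] [0.5119 0.4767 3.5801] [ 0.0449 -0.0845  0.0198] [-3.1415  0.0006 -2.9524]
```

arm_command:
  gripper: [4.5,4.5,4.5,4.5]
  slide:
    - [0,0,0.15]
    - [0,0,0.3]
    - [0,0,0.45]
    - [0,0,0.45]
  turn:
    - [0,0,0]
    - [0,0,0]
    - [0,0,0]
    - [0,0,0]

```text
clock: 7.72
position: [0.613, -0.0001, 0.0877]
tool_rot: [-3.142, 0.001, -2.952]
force: [-4.6, 0.2, 20.2]
grip_width: 0.0451
```

```bash
python3 st.py
```

```text
7.725 [-0.0009  0.      0.0877] [-4.4758  1.0907 20.1517] [ 0.062   1.0428 -0.0336] [-3.1416  0.0009 -2.9524]
```

The buttons bottomed out: 20 N against 6 N of springs. I'll hold them slightly firmer for over 2 s.

arm_command:
  gripper: [4.5,4.5,4.5,4.5,4.5]
  slide:
    - [0,0,0.05]
    - [0,0,0.05]
    - [0,0,0.05]
    - [0,0,0.05]
    - [0,0,0.05]
  turn:
    - [0,0,0]
    - [0,0,0]
    - [0,0,0]
    - [0,0,0]
    - [0,0,0]

```text
clock: 8.35
position: [0.613, -0.0001, 0.0876]
tool_rot: [-3.142, 0.001, -2.952]
force: [-6.4, 0.4, 26.8]
grip_width: 0.0451
```

arm_command:
  gripper: [4.5,4.5,4.5,4.5,4.5]
  slide:
    - [0,0,0]
    - [0,0,0]
    - [0,0,0]
    - [0,0,0]
    - [0,0,0]
  turn:
    - [0,0,0]
    - [0,0,0]
    - [0,0,0]
    - [0,0,0]
    - [0,0,0]

```text
clock: 8.98
position: [0.613, -0.0001, 0.0876]
tool_rot: [-3.142, 0.001, -2.952]
force: [-6.7, 0.7, 27.3]
grip_width: 0.045
```

```bash
python3 st.py && python3 - <<'E'
from h import *
ims=[]
for n in("scene","side"):
    f=vision.grab_frame(n); m=vision.camera_model(n); u=proj(m,[.6138,0,.098]); x,y=map(int,u); ims.append(cv2.resize(f[y-50:y+50,x-50:x+50],(400,400),interpolation=cv2.INTER_CUBIC))
cv2.imwrite("pics/press.png",np.hstack(ims))
E
```

```text
8.975 [-0.0008  0.      0.0876] [-6.4566  1.9175 27.3097] [ 0.0285  1.5484 -0.0249] [-3.1415  0.0011 -2.9525]
```

View pics/press.png

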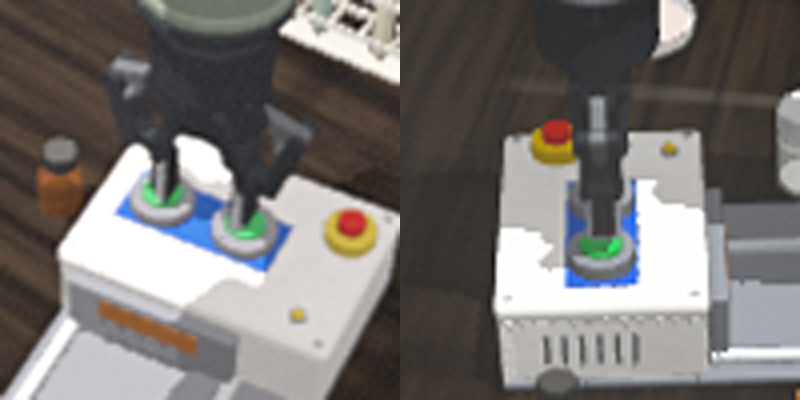

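Both heads are visibly sunk into their housings, with the stop button untouched. I'll keep holding, then release straight up.

arm_command:
  gripper: [4.5,4.5,4.5,4.5,4.5]
  slide:
    - [0,0,0]
    - [0,0,0]
    - [0,0,0]
    - [0,0,0]
    - [0,0,0]
  turn:
    - [0,0,0]
    - [0,0,0]
    - [0,0,0]
    - [0,0,0]
    - [0,0,0]

```text
clock: 9.7
position: [0.613, -0.0002, 0.0876]
tool_rot: [-3.142, 0.001, -2.953]
force: [-7.3, 0.2, 27.3]
grip_width: 0.0451
```

arm_command:
  gripper: [4.5,4.5,4.5,4.5,4.5]
  slide:
    - [0,0,0]
    - [0,0,0]
    - [0,0,0]
    - [0,0,0]
    - [0,0,0]
  turn:
    - [0,0,0]
    - [0,0,0]
    - [0,0,0]
    - [0,0,0]
    - [0,0,0]

```text
clock: 10.32
position: [0.613, -0.0002, 0.0876]
tool_rot: [-3.142, 0.001, -2.952]
force: [-7.5, 0.4, 27.5]
grip_width: 0.0448
```

arm_command:
  gripper: [4.5,4.5,4.5,4.5,4.5]
  slide:
    - [0,0,0]
    - [0,0,0]
    - [0,0,0]
    - [0,0,0]
    - [0,0,0]
  turn:
    - [0,0,0]
    - [0,0,0]
    - [0,0,0]
    - [0,0,0]
    - [0,0,0]

```text
clock: 10.95
position: [0.613, -0.0001, 0.0876]
tool_rot: [-3.142, 0.001, -2.953]
force: [-7.1, 0.0, 27.5]
grip_width: 0.0452
```

arm_command:
  gripper: [4.5,4.5,4.5,4.5,4.5]
  slide:
    - [0,0,-2]
    - [0,0,-5]
    - [0,0,-9]
    - [2,0,-13]
    - [6,0,-15]
  turn:
    - [0,0,0]
    - [0,0,0]
    - [0,0,0]
    - [0,0,0]
    - [0,0,0]

```text
clock: 11.58
position: [0.5538, -0.0113, 0.2375]
tool_rot: [-3.141, 0.002, -2.952]
force: [0.6, 0.2, -0.1]
grip_width: 0.0451
```

arm_command:
  gripper: [4.5,4.5,4.5]
  slide:
    - [4,0,0]
    - [6,0,0]
    - [6,0,0]
  turn:
    - [0,0,0]
    - [0,0,0]
    - [0,0,0]

```text
clock: 11.95
position: [0.4937, -0.023, 0.2364]
tool_rot: [3.142, -0.0, -2.953]
force: [0.0, -0.3, -0.0]
grip_width: 0.0448
```

```bash
python3 st.py && python3 - <<'E'
from h import *
np.set_printoptions(precision=4,suppress=True)
S=np.array([.6138,.0,0]); r=R.from_euler('z',.1893).as_matrix()
w=vision.camera_model("wrist"); f=vision.grab_frame("wrist")
for b in blobs(f,(40,80,40),(85,255,255)): print(b,r.T@(onplane(w,b[1],.098)-S))
print([proj(w,S+r@p).round(1) for p in([-.077,.06,.066],[-.077,-.06,.066],[-.065,0,.066])])
g=vision.grab_frame("side"); a=cv2.imread("pics/side0.png")
cv2.imwrite("pics/end.png",cv2.resize(np.hstack([f[100:460,80:560],g[100:400,180:420].repeat(1,0) if 0 else cv2.resize(g[110:410,170:410],(288,360))]),(768,360)))
E
```

```text
11.95 [-0.1223 -0.      0.2364] [-0.0025 -0.263  -0.0108] [-0.0264 -0.0473 -0.0216] [ 3.1415 -0.0002 -2.9528]
([271, 343, 32, 33, 846], [286.6, 359.0]) [-0.0017 -0.0304  0.098 ]
([342, 343, 32, 32, 806], [357.4, 359.0]) [-0.0016  0.0289  0.098 ]
[array([391.9, 261. ]), array([253.5, 261.2]), array([322.7, 274. ])]
```

View pics/end.png

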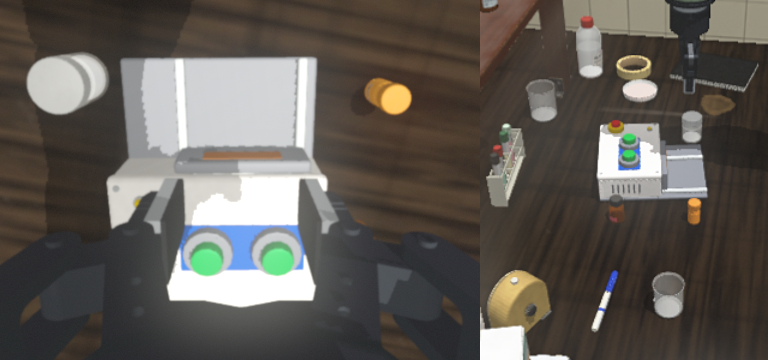

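The carrier is home, both buttons are back up, and the vials, jar, beaker, marker and dish stand where they were. I'll hand the job in.

```bash
python3 -c "from workcell import job_done; print(job_done())"
```

```text
the job is handed in; nothing more can be done
None
```

I pushed the carrier home with two fingertips, then pressed both green buttons right down together, held them and let go. I handed the job in at about 12 s on the robot's clock, with the robot touching nothing; no verdict was reported.

- **Carrier:** it slid with about 2 N. The force then jumped to 18 N with the plate's outer face at about x = -77 mm. In both later wrist pictures the plate lies where it should when home.
- **Buttons:** they were held at a steady 20–27 N, against about 6 N for the springs, for over 3 s. A picture taken during the hold shows both heads sunk in their housings. Afterwards they show as up again, and the force reading is back to zero.
- **Surroundings:** the red stop button was not touched. The last side view shows the jar, vials, beaker, marker and pink dish still standing or lying as at the start. I checked this by eye and did not measure it.
- **Disagreement:** the button positions from the fixed cameras and from the wrist camera differed by about 3–4 mm. I used a value in between, which is well within the 28 mm heads.

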